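Pack the laundry box flush and check it with a float

TASK

Pack the two brushes and the lidded tin upright into the wooden box, one to a bay, so that nothing stands above its rim; only the low brush is low enough for the bay with the raised floor, so it must move over from the deep middle bay it is in. Then check by touch: set the wooden float sole-down on the rim at the box's left end (as the robot sees it), spanning the box from front to back, and draw it along to the right end, keeping it in touch with the rim all the way. Last, lay the float sole-down on the table and let go; leave the other things where they are.

Things in the scene. Friction and masses are not known exactly. Their poses are not given: they have to be found in the camera images.
- box: open wooden box fixed on the ledge, outer 136 (its x) x 274 (its y) x 98 mm high, walls and floor 8 mm thick. Origin at the centre of its underside; z up; +y points to its left end as seen from the robot. Inside, two dividers 6 mm thick, whose tops are 48 mm above the underside (50 mm below the rim), part it into three equal bays side by side along y, each 120 mm (x) x 82 mm (y). One bay has a raised floor, the other two are deep.
- bay_left (a point): centre of the left bay (+y), at the box's own floor, 8 mm above the box's underside
- bay_mid (a point): the same for the middle bay
- bay_right (a point): the same for the right bay (-y)
- rim (a point): centre of the box's mouth, at the height of the rim (98 mm above the underside); axes as the box's
- riser: fixed wooden block, 116 x 78 x 32 mm high, that makes the raised floor of one bay (the left or the right one, it changes); origin at the centre of its underside, on the box's floor. Its top is 58 mm below the rim. The other two bays have only a fixed 4 mm board, whose top is 86 mm below the rim.
- low_brush: low wooden scrub brush, 52 mm high in all, bristles down: block 100 (x) x 70 (y) mm reaching from the ground to 18 mm, on it an upright grip rib 80 (x) x 24 (y) x 34 mm high. Rigid, about 160 g. Origin at the centre of its underside, z up. It starts in the middle bay, which is deep, with its x along the box's x.
- low_brush_top (a point): centre of the top of its grip rib, 52 mm above the underside
- tall_brush: tall wooden scrub brush of the same outline, 80 mm high in all: bristles and block 100 (x) x 70 (y) mm up to 46 mm, on it the same grip rib 80 (x) x 24 (y) x 34 mm high. Rigid, about 220 g. Origin at the centre of its underside, z up. Starts standing on the table.
- tall_brush_top (a point): centre of the top of its grip rib, 80 mm above the underside
- tin: round lidded aluminium tin, 70 mm across and 46 mm high, with an upright cylindrical wooden knob 24 mm across and 34 mm high fixed on its lid (80 mm high in all). The lid does not come off. About 220 g. Origin at the centre of its underside, z up. Starts standing on the table.
- tin_top (a point): centre of the top of its knob, 80 mm above the underside
- float: wooden hand float: flat sole 190 (x) x 50 (y) x 10 mm thick, on it an upright grip rib 110 (x) x 24 (y) x 36 mm high (46 mm high in all), about 200 g. Origin at the centre of the sole's underside, z up. Starts lying on the table, sole down.
- dish: white ceramic dish, 120 mm across, 30 mm high; bystander, right of the box
- pin_a: orange clothespin, 75 mm; bystander on the right, near the dish
- pin_b: orange clothespin, 75 mm; bystander between robot and box
- soap: white soap bar 90 x 55 x 35 mm; bystander beyond the box on the left
- mug: white mug, 80 mm across, 90 mm high; bystander beyond the box on the right
Mind the look-alikes: they are no part of the job. What is shaped like the tin but pink or red is not meant.

How it is judged:
By the outcome, as a careful person would: the job done as asked, in the order asked, and still so for the second after the job is handed in, with the robot touching nothing.
It also fails if it takes over 72 s, if anything falls off the work surface, if the arm or the gripper's body presses on something with over 40 N, if the wrist force passes 120 N, or if a joint passes its speed limit or range.

ROBOT

A 6-joint arm with a two-finger parallel gripper is mounted at the origin on the work surface. World frame = base frame: x ahead of the robot, y to its left, z up, the work surface at z = 0. Lengths are in m, angles in rad, forces in N, time in s.
With the tool pointing down it reaches from about 0.375 to 0.975 m from the base axis. Payload 3.8 kg.
Tool frame: the origin (TCP) lies between the finger pads; the fingertips stand 11 mm ahead of it and the grasp point (between the pads) lies 8 mm behind it (robot.tips_ahead is the distance from the TCP to the fingertips, in m); z points along the fingers, y is the direction in which the jaws open and shut (so a half turn about z gives the same grasp; the last joint's range is limited). The gripper opens to 88 mm and grips with 3 to 60 N. Pads are 18 mm wide; open, the fingers measure 123 mm over their backs; the gripper's body (75 mm by 187 mm) begins 45 mm behind the grasp point.
Start: joints at [1.237, 0.264, 1.604, -0, 1.274, -0.037], TCP at [0.197, 0.645, 0.25] pointing down, gripper open.
Joint ranges: [-2.63, 2.63], [-0.94, 2.18], [0.31, 2.57], [-1.31, 4.45], [0, 2.66], [-2.55, 2.55]. Speed limits (rad/s): [2.57, 2.57, 3.14, 3.14, 3.14, 3.14].

INTERFACE

Orientations are given as a rotation vector (axis times angle).
In Python, from rig import robot, cams gives the robot as it stands. The module is installed in compiled form; this text tells all that it offers.
- The arm moves only by the shell command python3 -m inch 'ROWS'. ROWS is JSON, a list of rows, each a list of 5 numbers: the shift along the world's x, y, z in mm, then the turn about the world's z in degrees, then the opening, from 0 (shut) to 1 (fully open). In form: [[x, y, z, turn, fingers], ...]. A call has 1 to 8 rows; each row shifts and turns the commanded pose from where the row before left it; what a row does not reach is not made up. A row lasts 1/8 s, in which the tool goes at most 62.5 mm and 10.7 degrees, less where a joint would pass 70% of its speed; a pose out of reach is approached as far as the arm can. A call with a gripper value outside its range is refused whole. The fingers move at their own pace and stop on an object; the grip force is fixed at half the most. Time passes only in rows, so rows that do not move let the fingers close. It gives the time, the measured TCP pose, the force and the opening at its end, in the units of the state.
- robot.observe(): the state, without advancing time (a new reading comes with each control period).
- cams.snapshot(name): name is "scene" or "top"; returns (picture, depth): 420x560x3 uint8, red, green, blue; 420x560 float32, m along the optical axis (not along the pixel's ray), 0 where there is no reading.
- cams.camera_params(name): a dict with "intrinsics" (3x3 intrinsics, pixels), "origin" and "rotation" of the camera in the world. Camera axes: x right, y down, z forward; pixel columns grow to the right and rows downward; lengths in m; the calibration is good to about 2 mm. A picture is of the moment at which its call begins. camera_params takes no time and is no camera call.
- robot.sign_off(): hands the job in, once; it reports no verdict.
The state is a dict: "time_s": time; "qpos": joint angles; "qd": joint speeds; "effort": joint torques, N m; "ee_pos": TCP position; "orientation": TCP orientation; "wrist_force": force on the tool from outside, world axes, zero at the start; "wrist_torque": the same for the moment, N m; "opening": finger opening in m.
Only numpy, scipy, OpenCV 4.12 (cv2) and the standard library are available. Lean on these libraries where they do the work, as an engineer would, in place of code of your own. Each camera call takes 0.05 s, during which the arm holds its last target.

## Working session

There is one attempt and no reset: what is moved stays moved. The work goes in short steps, Python scripts to look and compute and a shell command to move; the robot and the scene stay as the last step left them, time stands still between calls to the robot, and variables do not carry over. Pictures are saved under pics/ and viewed, and the job is handed in when it is done.

```bash
mkdir -p pics; cat > h.py <<'E'
import numpy as np, cv2
from rig import robot, cams
def snap(n,f):
    p,d=cams.snapshot(n); cv2.imwrite('pics/%s.png'%f,p[:,:,::-1]); np.savez('pics/%s.npz'%f,p=p,d=d); return p,d
def world(n,d):
    c=cams.camera_params(n);K=np.array(c['intrinsics']);R=np.array(c['rotation']);o=np.array(c['origin'])
    v,u=np.mgrid[0:d.shape[0],0:d.shape[1]]
    P=np.stack([(u-K[0,2])/K[0,0]*d,(v-K[1,2])/K[1,1]*d,d],-1)
    W=P@R.T+o; W[d==0]=np.nan
    return W
E
python3 - <<'E'
from h import *
for n in('scene','top'):
    snap(n,n+'0'); print(cams.camera_params(n))
print(robot.observe())
E
```

```text
{'intrinsics': array([[388.09815704,   0.        , 275.45502192],
       [  0.        , 388.09815704, 203.1894693 ],
       [  0.        ,   0.        ,   1.        ]]), 'origin': array([ 0.92273171, -0.78054672,  0.75864163]), 'rotation': array([-2.18008237, -0.57821185,  0.2754278 ])}
{'intrinsics': array([[476.53668275,   0.        , 273.53531133],
       [  0.        , 476.53668275, 215.94942454],
       [  0.        ,   0.        ,   1.        ]]), 'origin': array([ 0.40766104, -0.05970337,  1.21489516]), 'rotation': array([-2.17244151,  2.1658387 , -0.13329332])}
{'time_s': 0.1, 'qpos': array([ 1.23708875e+00,  2.64705674e-01,  1.60520850e+00,  1.98089548e-05,
        1.27369220e+00, -3.69112091e-02]), 'qd': array([ 1.37295417e-03, -1.42972068e-03, -1.55722966e-03,  4.33652800e-04,
       -3.05765263e-05,  3.41575037e-04]), 'effort': array([ 8.11988357e-04, -5.03623545e+01, -3.58068788e+01,  7.32787815e-02,
        2.33865943e-02, -9.02412967e-05]), 'ee_pos': array([0.19721414, 0.64491537, 0.24850933]), 'orientation': array([-4.64448600e-01, -3.10667575e+00,  3.10313528e-03]), 'wrist_force': array([-0.08133763, -0.33847053,  0.4806426 ]), 'wrist_torque': array([ 0.00713705,  0.03904107, -0.00360121]), 'opening': 0.08825478065776611}
```

View pics/scene0.png

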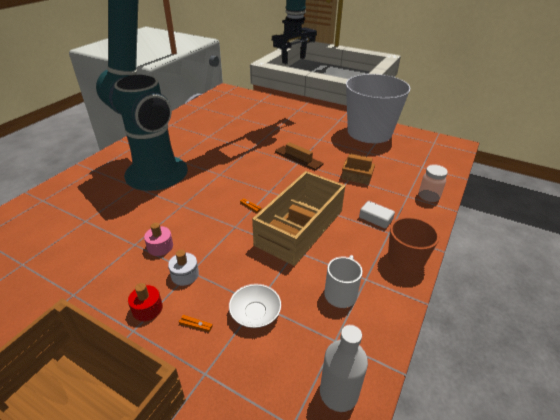

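View pics/top0.png

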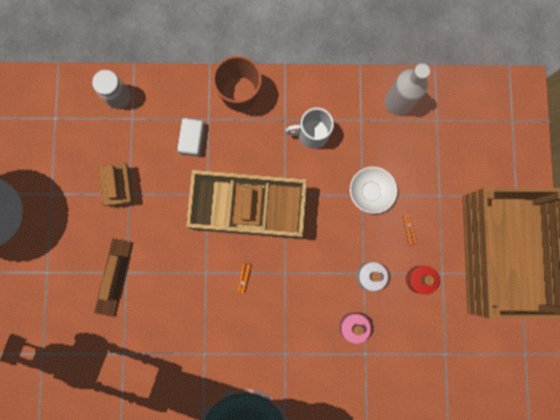

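The top view shows the box at (247,204) with the low brush in its middle bay. The silver tin is at (373,277), with its look-alikes pink at (356,328) and red at (424,280). The tall brush is at (115,184) and the float at (113,277). Next I measure them.

```bash
sed -i "s/R=np.array(c\['rotation'\])/R=cv2.Rodrigues(np.array(c['rotation']))[0]/" h.py
python3 - <<'E'
from h import *
z=np.load('pics/top0.npz');p,d=z['p'],z['d'];W=world('top',d)
def reg(name,u0,u1,v0,v1,zl,zh):
    w=W[v0:v1,u0:u1].reshape(-1,3); m=(w[:,2]>zl)&(w[:,2]<zh); q=w[m]
    if len(q)<8: print(name,'few',len(q));return
    r=cv2.minAreaRect((q[:,:2]*1000).astype(np.float32))
    print(name,len(q),'med z',np.median(q[:,2]).round(4),'mean',q[:,:2].mean(0).round(4),'rect c',np.round(r[0],1),'size',np.round(r[1],1),'ang',round(r[2],1))
print('table',np.nanmedian(W[300:320,200:300,2]))
reg('box rim',175,320,160,250,.09,.115)
reg('low rib',228,262,178,226,.05,.085)
reg('tall all',90,145,155,215,.03,.1)
reg('tall rib',90,145,155,215,.065,.1)
reg('float all',85,145,230,325,.005,.07)
reg('float rib',85,145,230,325,.03,.07)
reg('tin all',350,395,255,300,.03,.1)
reg('tin knob',350,395,255,300,.062,.1)
for u in range(190,310,5): print(u,np.round(W[204,u],3), end=' | ')
print()
for c in [(373,190),(410,230),(244,278),(190,137),(316,128)]: print(c,W[c[1],c[0]].round(3))
im=cv2.resize(p[:,:,::-1][150:350,60:440],None,fx=2.1,fy=2.1,interpolation=cv2.INTER_CUBIC); cv2.imwrite('pics/crop0.png',im)
E
```

```text
table -0.00017156614181901286
box rim 1223 med z 0.0975 mean [ 0.566  -0.0054] rect c [565.7  -7.3] size [274.2 136.9] ang 85.6
low rib 426 med z 0.0632 mean [ 0.5804 -0.004 ] rect c [574.4  -1.2] size [111.8  81.8] ang 0.6
tall all 1151 med z 0.0471 mean [0.616 0.318] rect c [619.1 322.9] size [100.7  71.5] ang 8.4
tall rib 373 med z 0.0782 mean [0.6182 0.3212] rect c [618.9 322.6] size [80.6 25.3] ang 9.1
float all 1594 med z 0.0114 mean [0.3883 0.3253] rect c [391.  330.6] size [150.7 217.2] ang 88.9
float rib 518 med z 0.0448 mean [0.3891 0.3274] rect c [389.5 328.8] size [ 26.4 109.7] ang 78.1
tin all 669 med z 0.0465 mean [ 0.393  -0.3136] rect c [ 393.1 -315.3] size [68.6 68.8] ang 23.0
tin knob 93 med z 0.0794 mean [ 0.3934 -0.3148] rect c [ 393.8 -315.7] size [21.4 22.7] ang 0.7
190 [0.561 0.126 0.096] | 195 [0.568 0.122 0.045] | 200 [0.573 0.114 0.011] | 205 [0.573 0.102 0.009] | 210 [0.573 0.089 0.011] | 215 [0.572 0.076 0.016] | 220 [0.573 0.064 0.008] | 225 [0.573 0.051 0.007] | 230 [0.568 0.035 0.047] | 235 [0.57  0.024 0.032] | 240 [0.57  0.011 0.032] | 245 [ 0.565 -0.003  0.068] | 250 [ 0.566 -0.015  0.063] | 255 [ 0.571 -0.026  0.029] | 260 [ 0.57  -0.039  0.032] | 265 [ 0.568 -0.051  0.05 ] | 270 [ 0.569 -0.064  0.041] | 275 [ 0.57  -0.076  0.038] | 280 [ 0.569 -0.089  0.041] | 285 [ 0.57  -0.101  0.034] | 290 [ 0.569 -0.114  0.04 ] | 295 [ 0.57  -0.126  0.036] | 300 [ 0.567 -0.137  0.061] | 305 [ 0.575 -0.154 -0.   ] | 
(373, 190) [ 0.611 -0.329  0.006]
(410, 230) [ 0.509 -0.422  0.003]
(244, 278) [0.386 0.001 0.008]
(190, 137) [0.742 0.14  0.031]
(316, 128) [ 0.776 -0.184  0.002]
```

View pics/crop0.png

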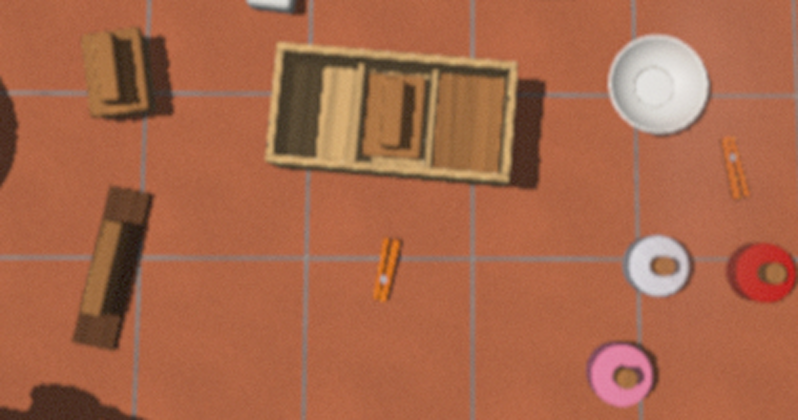

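The riser is in the right bay, where the floor reads z≈0.04; the left bay reads ≈0.01. The box centre is about (0.566,-0.007) with yaw about -4.4°. There are three tin-shaped things: silver at (373,277), pink at (356,328) and red at (424,280). Silver is the aluminium one I want. Next I refine the poses of the low brush and the box.

```bash

python3 - <<'E'
from h import *
z=np.load('pics/top0.npz');p,d=z['p'],z['d'];W=world('top',d)
def rect(name,m):
    q=W[m]; r=cv2.minAreaRect((q[:,:2]*1000).astype(np.float32)); print(name,len(q),q.mean(0).round(4),np.round(r[0],1),np.round(r[1],1),round(r[2],1))
v,u=np.mgrid[0:420,0:560]
Z=W[...,2]
# box coords
c=np.array([.5657,-.0073]);a=np.radians(-4.4);X=np.stack([np.cos(a)*(W[...,0]-c[0])+np.sin(a)*(W[...,1]-c[1]),-np.sin(a)*(W[...,0]-c[0])+np.cos(a)*(W[...,1]-c[1])],-1)
inn=(abs(X[...,0])<.056)&(abs(X[...,1])<.036)
rect('rib',inn&(Z>.056)&(Z<.08)); rect('rib2',inn&(Z>.06)&(Z<.07)); rect('block',inn&(Z>.024)&(Z<.036))
m=inn&(Z>.06)&(Z<.07);print('rib boxcoords',X[m].mean(0),np.percentile(X[m],[2,98],axis=0))
m=inn&(Z>.024)&(Z<.036);print('blk boxcoords',np.percentile(X[m],[1,99],axis=0))
# rim edges check per wall
rim=(Z>.09)&(Z<.105)&(abs(X[...,0])<.08)&(abs(X[...,1])<.15)
for s in(1,-1):
    m=rim&(X[...,0]*s>.055)&(abs(X[...,1])<.12);print('wall x',s,X[m].mean(0),np.degrees(np.polyfit(X[m][:,1],X[m][:,0],1)[0]))
    m=rim&(X[...,1]*s>.125)&(abs(X[...,0])<.05);print('wall y',s,X[m].mean(0),np.degrees(np.polyfit(X[m][:,0],X[m][:,1],1)[0]))
z=np.load('pics/scene0.npz');W=world('scene',z['d']);Z=W[...,2]
X=np.stack([np.cos(a)*(W[...,0]-c[0])+np.sin(a)*(W[...,1]-c[1]),-np.sin(a)*(W[...,0]-c[0])+np.cos(a)*(W[...,1]-c[1])],-1)
inn=(abs(X[...,0])<.056)&(abs(X[...,1])<.036)
m=inn&(Z>.06)&(Z<.07);print('scene rib',m.sum(),X[m].mean(0),np.percentile(X[m],[2,98],axis=0))
rect('scene rib',m)
rim=(Z>.093)&(Z<.105)&(abs(X[...,0])<.08)&(abs(X[...,1])<.15)
rect('scene rim',rim)
cr=z['p'][160:270,130:360,::-1]; cv2.imwrite('pics/crop1.png',cv2.resize(cr,None,fx=3.4,fy=3.4,interpolation=cv2.INTER_CUBIC))
R=cv2.Rodrigues(robot.observe()['orientation'])[0]; print('jaw ang',np.degrees(np.arctan2(R[1,1],R[0,1])))
E
```

```text
rib 319 [ 0.5692 -0.0061  0.0633] [569.3  -5.8] [23.9 79.1] 86.0
rib2 298 [ 0.5698 -0.0059  0.0636] [569.8  -5.8] [23.7 77.9] 86.5
block 735 [ 0.5679 -0.0067  0.0296] [570.3  -6.4] [ 69.1 100.1] 85.8
rib boxcoords [0.00400925 0.00166925] [[-0.03399286 -0.00962888]
 [ 0.04177909  0.01300611]]
blk boxcoords [[-0.04494106 -0.0326506 ]
 [ 0.05334046  0.03551121]]
wall x 1 [0.06328567 0.00053858] 0.09787091245842228
wall y 1 [0.00018978 0.13226666] -0.13792909494570463
wall x -1 [-0.06437252  0.00119919] 0.11017508603228231
wall y -1 [-5.19708466e-05 -1.32756989e-01] -0.12540200693751063
scene rib 113 [ 0.00676299 -0.00044561] [[-0.02993237 -0.01195876]
 [ 0.04272875  0.01020236]]
scene rib 113 [ 0.5724 -0.0083  0.0614] [571.6  -9.1] [23.6 75.7] 85.2
scene rim 566 [ 0.5686 -0.029   0.0951] [567.4  -8.6] [277.7 137.7] 85.7
jaw ang 72.99449251467678
```

View pics/crop1.png

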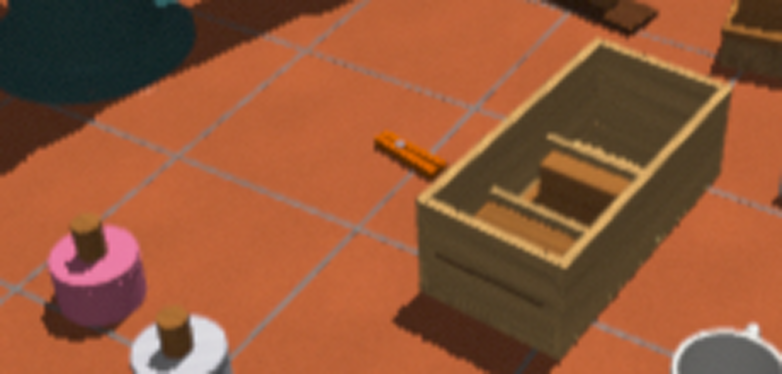

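Both cameras agree on the box and on the low brush at about (0.570,-0.006), yaw -4°. The silver tin shows in the crop at (175,350), distinct from the pink one at (95,270). Now I go to the low brush.

```bash
python3 -m inch '[[26,-46,0,1,0.42],[27,-47,0,1,0.42],[27,-47,0,1,0.42],[27,-47,0,1,0.42],[27,-47,0,1,0.42],[27,-47,0,1,0.42],[27,-47,0,1,0.42]]'
python3 -m inch '[[27,-47,0,1,0.42],[27,-47,0,1,0.42],[27,-47,0,1,0.42],[27,-47,0,1,0.42],[27,-47,-10,1,0.42],[26,-45,-20,1,0.42],[24,-44,-30,1,0.42],[0,0,0,0,0.42]]'
```

```text
time_s: 0.98
ee_pos: [0.3858, 0.3157, 0.2494]
orientation: [-0.272, -3.13, 0.0]
wrist_force: [1.0, -0.3, -0.1]
opening: 0.0372
time_s: 1.98
ee_pos: [0.5692, -0.0093, 0.1861]
orientation: [-0.089, -3.134, 0.001]
wrist_force: [-0.4, 1.2, -0.1]
opening: 0.037
```

```bash
python3 -m inch '[[0,3,-40,-0.5,0.42],[0,0,-40,0,0.42],[0,0,0,0,0.42]]'
python3 - <<'E'
from h import *
snap('scene','s1');snap('top','t1')
p=np.load('pics/s1.npz')['p'];cv2.imwrite('pics/crop2.png',cv2.resize(p[120:280,200:400,::-1],None,fx=3.5,fy=3.5,interpolation=cv2.INTER_CUBIC))
o=robot.observe();print(o['ee_pos'],o['orientation'])
E
```

```text
time_s: 2.35
ee_pos: [0.5669, -0.0025, 0.1066]
orientation: [-0.095, -3.132, -0.001]
wrist_force: [0.2, -0.3, 0.4]
opening: 0.0369
[ 0.57051876 -0.00282832  0.11061486] [9.50934621e-02 3.13995195e+00 2.89482939e-04]
```

View pics/crop2.png

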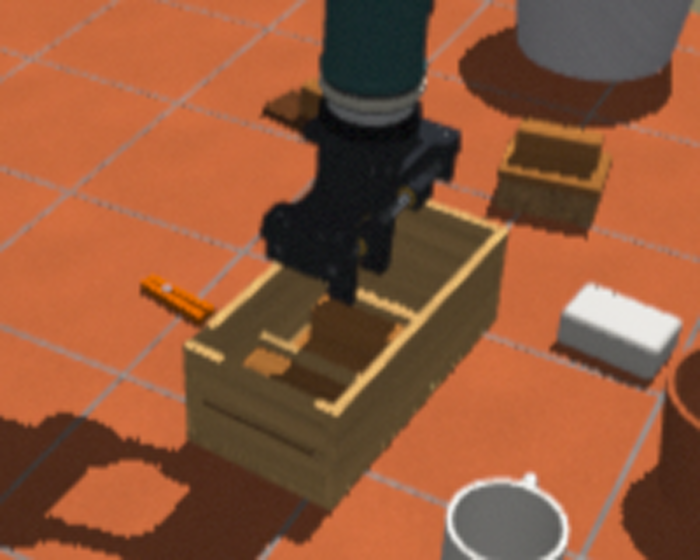

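The open fingers stand over the low brush's rib (crop 355,300), inside the walls. Descending now.

```bash
python3 -m inch '[[-1,-3,-20,0,0.42],[0,0,-20,0,0.42],[0,0,-17,0,0.42],[0,0,0,0,0.42],[0,0,0,0,0]]'
python3 -m inch '[[0,0,0,0,0],[0,0,0,0,0],[0,0,0,0,0]]'
```

```text
time_s: 3.08
ee_pos: [0.5703, -0.0065, 0.0538]
orientation: [0.096, 3.138, -0.0]
wrist_force: [-0.6, -0.4, -0.3]
opening: 0.029
time_s: 3.45
ee_pos: [0.5704, -0.0064, 0.0539]
orientation: [0.096, 3.138, 0.0]
wrist_force: [-0.6, 0.8, 6.3]
opening: 0.0239
```

```bash
python3 -m inch '[[0,0,20,0,0],[0,0,40,0,0],[0,0,20,0,0],[-2,-19,0,-1,0],[-3,-30,0,0,0],[-3,-30,0,0,0],[-3,-10,0,0,0],[0,0,0,0,0]]'
python3 - <<'E'
from h import *
snap('scene','s2');snap('top','t2')
p=np.load('pics/s2.npz')['p'];cv2.imwrite('pics/crop3.png',cv2.resize(p[120:280,200:400,::-1],None,fx=3.5,fy=3.5,interpolation=cv2.INTER_CUBIC))
o=robot.observe();print(o['ee_pos'],o['orientation'],o['wrist_force'])
E
```

```text
time_s: 4.45
ee_pos: [0.5572, -0.0962, 0.1314]
orientation: [-0.127, -3.137, -0.001]
wrist_force: [0.5, -0.6, -2.2]
opening: 0.0236
[ 0.55791107 -0.09514009  0.13197988] [-1.24120570e-01 -3.13799284e+00 -9.53863813e-04] [ 0.94350593  0.05086495 -0.95610698]
```

View pics/crop3.png

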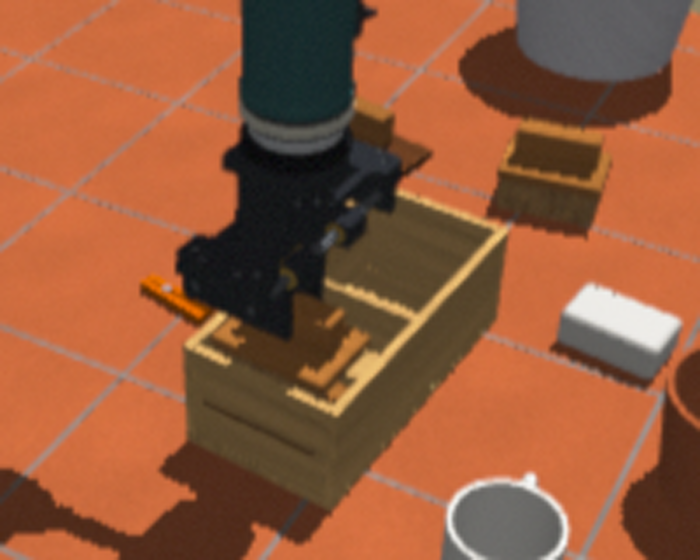

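The brush is held level and aligned over the right bay (crop ~290,345). I lower it.

```bash
python3 -m inch '[[2,0,-25,0,0],[0,0,-15,0,0],[0,0,-6,0,0],[0,0,-2,0,0],[0,0,0,0,0]]'
```

```text
time_s: 5.18
ee_pos: [0.5608, -0.0955, 0.0851]
orientation: [0.123, 3.139, -0.0]
wrist_force: [-0.2, -0.0, -1.5]
opening: 0.0234
```

```bash
python3 -m inch '[[0,0,-2,0,0],[0,0,-1,0,0],[0,0,0,0,0]]';python3 -m inch '[[0,0,-1,0,0],[0,0,0,0,0]]'
```

```text
time_s: 5.55
ee_pos: [0.5606, -0.0956, 0.0819]
orientation: [0.124, 3.139, -0.0]
wrist_force: [-0.3, -0.1, -1.1]
opening: 0.0236
time_s: 5.8
ee_pos: [0.5607, -0.0956, 0.0819]
orientation: [0.123, 3.139, -0.0]
wrist_force: [-2.8, 0.2, 5.4]
opening: 0.0237
```

```bash
python3 -m inch '[[0,0,0,0,0.42],[0,0,0,0,0.42],[0,0,10,0,0.42],[0,0,40,0,0.42],[0,0,50,0,0.42],[0,0,10,0,0.42]]'
python3 -m inch '[[5,30,0,1,0.5],[8,58,0,2,0.5],[8,58,0,2,0.5],[8,58,0,2,0.5],[8,58,0,2,0.5],[8,58,0,2,0.5],[8,58,0,2,0.5],[6,40,0,0,0.5]]'
python3 - <<'E'
from h import *
snap('top','t3');snap('scene','s3')
o=robot.observe();print(o['ee_pos'],o['orientation'],o['wrist_force'])
p=np.load('pics/t3.npz')['p'];cv2.imwrite('pics/crop4.png',cv2.resize(p[150:350,60:440,::-1],None,fx=2.1,fy=2.1,interpolation=cv2.INTER_CUBIC))
E
```

```text
time_s: 6.55
ee_pos: [0.5633, -0.0961, 0.1958]
orientation: [0.123, 3.131, -0.002]
wrist_force: [1.0, -0.6, -0.0]
opening: 0.0367
time_s: 7.55
ee_pos: [0.6187, 0.325, 0.1895]
orientation: [0.236, -3.131, 0.0]
wrist_force: [0.4, 0.6, 1.2]
opening: 0.0441
[0.61874748 0.32658691 0.18935733] [ 2.38879352e-01 -3.13149821e+00 -1.51150720e-03] [-0.20818163 -0.21007891  1.17466144]
```

View pics/crop4.png

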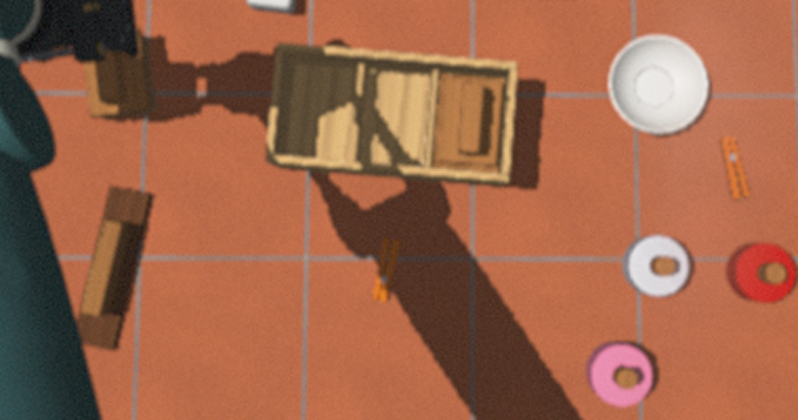

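View pics/s3.png

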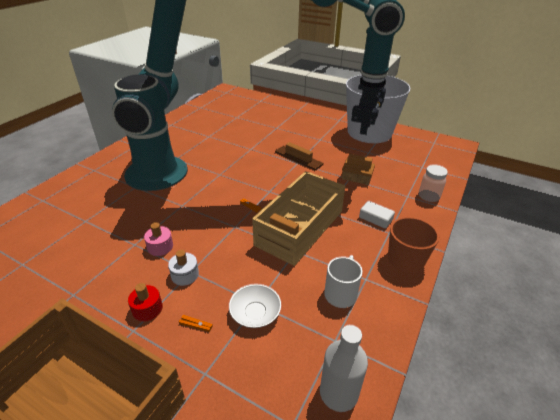

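The low brush now lies in the right bay (crop 478,115). Descending onto the tall brush.

```bash
python3 -m inch '[[0,-2,-40,0,0.5],[0,-1,-40,0,0.5],[0,0,-30,0,0.5],[0,0,-15,0,0.5],[0,0,0,0,0.5],[0,0,0,0,0.5]]'
```

```text
time_s: 8.4
ee_pos: [0.6205, 0.3197, 0.0673]
orientation: [-0.232, 3.131, 0.001]
wrist_force: [-0.1, -0.2, 0.4]
opening: 0.0441
```

```bash
python3 -m inch '[[-1,3,-3,0,0.5],[0,0,0,0,0],[0,0,0,0,0],[0,0,0,0,0],[0,0,0,0,0],[0,0,0,0,0]]'
```

```text
time_s: 9.15
ee_pos: [0.6186, 0.3229, 0.0632]
orientation: [-0.233, 3.132, 0.001]
wrist_force: [-1.1, 2.7, 3.1]
opening: 0.0239
```

```bash
python3 -m inch '[[0,0,20,0,0],[0,0,50,0,0],[0,0,55,0,0],[-6,-33,0,-2,0],[-10,-55,0,-3,0],[-10,-55,0,-3,0],[-10,-55,0,-3,0],[-10,-45,0,-2,0]]'
python3 -m inch '[[0,0,0,0,0],[0,0,0,0,0]]'
python3 - <<'E'
from h import *
snap('top','t4');snap('scene','s4')
o=robot.observe();print(o['ee_pos'],o['orientation'],o['wrist_force'],o['opening'])
p=np.load('pics/s4.npz')['p'];cv2.imwrite('pics/crop5.png',cv2.resize(p[120:280,200:400,::-1],None,fx=3.5,fy=3.5,interpolation=cv2.INTER_CUBIC))
E
```

```text
time_s: 10.15
ee_pos: [0.5714, 0.0771, 0.1882]
orientation: [-0.126, -3.139, 0.001]
wrist_force: [-0.3, 0.3, -3.4]
opening: 0.0239
time_s: 10.4
ee_pos: [0.5725, 0.0794, 0.1882]
orientation: [0.125, 3.139, 0.001]
wrist_force: [-0.3, -1.1, -3.3]
opening: 0.0236
[0.57266249 0.08034051 0.18797037] [1.22022798e-01 3.13893906e+00 5.02176432e-04] [ 0.10002693  0.73212259 -2.42945524] 0.023513572111547955
```

View pics/crop5.png

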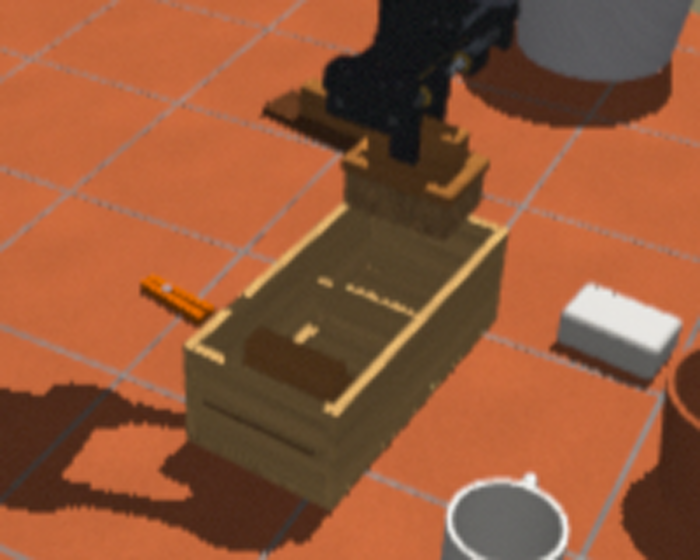

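The tall brush is level and aligned over the left bay (crop 410,180), 0.5 mm from target. I lower it to about z=75 mm.

```bash
python3 -m inch '[[0,0,-22,0,0],[0,0,-20,0,0],[0,0,-20,0,0],[0,0,0,0,0]]';python3 -m inch '[[0,0,-16,0,0],[0,0,-16,0,0],[0,0,-9,0,0],[0,0,-4,0,0],[0,0,0,0,0],[0,0,0,0,0]]'
```

```text
time_s: 11.0
ee_pos: [0.5704, 0.0797, 0.1228]
orientation: [-0.122, -3.134, 0.001]
wrist_force: [-0.6, -0.3, -3.4]
opening: 0.0238
time_s: 11.75
ee_pos: [0.5729, 0.0795, 0.0813]
orientation: [0.124, 3.138, 0.0]
wrist_force: [-0.2, 0.7, -3.0]
opening: 0.0235
```

```bash
python3 -m inch '[[0,0,-4,0,0],[0,0,-1,0,0],[0,0,0,0,0]]';python3 -m inch '[[0,0,-1,0,0],[0,0,0,0,0]]'
```

```text
time_s: 12.12
ee_pos: [0.5723, 0.0795, 0.0756]
orientation: [-0.124, -3.139, 0.0]
wrist_force: [0.6, -0.9, -2.9]
opening: 0.0241
time_s: 12.38
ee_pos: [0.5725, 0.0795, 0.0752]
orientation: [0.123, 3.139, -0.0]
wrist_force: [-1.0, -0.2, 1.1]
opening: 0.0235
```

```bash
python3 -m inch '[[0,0,0,0,0.42],[0,0,0,0,0.42],[0,0,10,0,0.42],[0,0,40,0,0.42],[0,0,50,0,0.42],[0,0,15,0,0.42]]'
python3 -m inch '[[-12,-25,0,0,0.5],[-24,-53,0,0,0.5],[-24,-53,0,0,0.5],[-24,-53,0,0,0.5],[-24,-53,0,0,0.5],[-24,-53,0,0,0.5],[-24,-53,0,0,0.5],[-23,-51,0,0,0.5]]'
python3 -m inch '[[0,0,0,0,0.5],[0,0,0,0,0.5]]'
python3 - <<'E'
from h import *
snap('top','t5');snap('scene','s5')
o=robot.observe();print(o['ee_pos'],o['orientation'],o['wrist_force'],o['opening'],o['qpos'])
p=np.load('pics/t5.npz')['p'];cv2.imwrite('pics/crop6.png',cv2.resize(p[150:350,60:440,::-1],None,fx=2.1,fy=2.1,interpolation=cv2.INTER_CUBIC))
p=np.load('pics/s5.npz')['p'];cv2.imwrite('pics/crop7.png',cv2.resize(p[160:320,120:360,::-1],None,fx=3.3,fy=3.3,interpolation=cv2.INTER_CUBIC))
E
```

```text
time_s: 13.12
ee_pos: [0.575, 0.0797, 0.1945]
orientation: [0.123, 3.132, 0.002]
wrist_force: [0.3, 0.5, -1.3]
opening: 0.0368
time_s: 14.12
ee_pos: [0.392, -0.3158, 0.1892]
orientation: [-0.124, -3.139, -0.001]
wrist_force: [2.1, 0.5, -0.5]
opening: 0.044
time_s: 14.38
ee_pos: [0.393, -0.314, 0.1891]
orientation: [-0.125, -3.138, -0.002]
wrist_force: [-0.8, 0.2, -0.1]
opening: 0.0441
[ 0.39369989 -0.3132341   0.18926404] [-1.21345504e-01 -3.13872706e+00 -1.44183718e-03] [-0.45443361  0.25507882 -1.03214027] 0.043957114938263674 [-7.21826408e-01 -1.47359493e-02  2.03095869e+00  4.24706729e-04
  1.12635316e+00 -2.21552254e+00]
```

View pics/crop6.png

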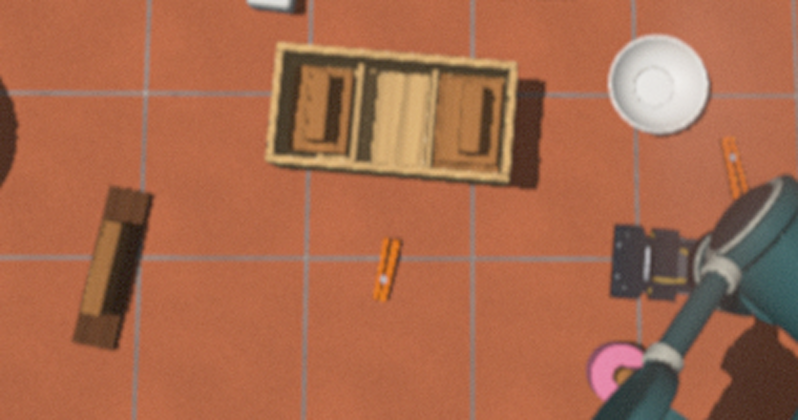

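View pics/crop7.png

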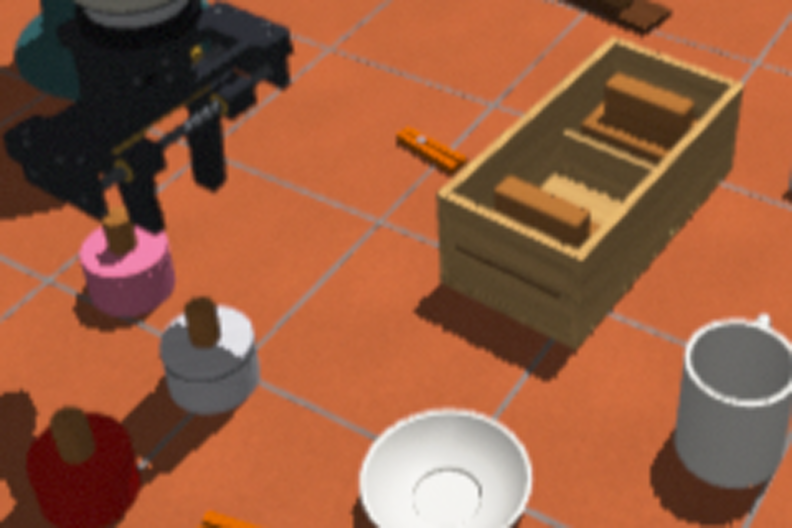

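Both brushes are in their bays, and the grey tin (crop 210,355) lies below the gripper, with pink and red to either side. Descending onto the tin's knob.

```bash
python3 -m inch '[[0,-1,-40,0,0.5],[0,-1,-40,0,0.5],[0,0,-28,0,0.5],[0,0,-14,0,0.5],[0,0,0,0,0.5],[0,0,0,0,0.5]]'
```

```text
time_s: 15.22
ee_pos: [0.3945, -0.3169, 0.0689]
orientation: [0.122, 3.138, -0.002]
wrist_force: [0.1, -0.1, 0.0]
opening: 0.044
```

```bash
python3 -m inch '[[-1,1,-5,0,0.5],[0,0,0,0,0.5],[0,0,0,0,0],[0,0,0,0,0],[0,0,0,0,0],[0,0,0,0,0],[0,0,0,0,0]]'
```

```text
time_s: 16.1
ee_pos: [0.3924, -0.3155, 0.0628]
orientation: [0.124, 3.139, -0.0]
wrist_force: [-0.3, -0.1, 0.6]
opening: 0.0232
```

```bash
python3 -m inch '[[0,0,20,0,0],[0,0,50,0,0],[0,0,58,0,0],[12,22,0,0,0],[27,48,0,0,0],[27,48,0,0,0],[27,48,0,0,0],[27,48,0,0,0]]'
python3 -m inch '[[27,48,0,0,0],[24,46,0,0,0],[0,0,0,0,0],[0,0,0,0,0]]'
python3 - <<'E'
from h import *
snap('top','t6');snap('scene','s6')
o=robot.observe();print(o['ee_pos'],o['orientation'],o['wrist_force'],o['opening'])
p=np.load('pics/s6.npz')['p'];cv2.imwrite('pics/crop8.png',cv2.resize(p[120:280,200:400,::-1],None,fx=3.5,fy=3.5,interpolation=cv2.INTER_CUBIC))
E
```

```text
time_s: 17.1
ee_pos: [0.5125, -0.0999, 0.19]
orientation: [-0.124, -3.138, 0.0]
wrist_force: [0.2, 0.0, -2.1]
opening: 0.0231
time_s: 17.6
ee_pos: [0.5626, -0.0076, 0.1897]
orientation: [-0.122, -3.137, 0.001]
wrist_force: [0.5, -0.1, -2.6]
opening: 0.0232
[ 0.5625333  -0.008484    0.19009341] [-1.24913992e-01 -3.13771705e+00  6.83462345e-04] [-0.39016228 -0.7844164  -2.67479064] 0.02337025980366347
```

View pics/crop8.png

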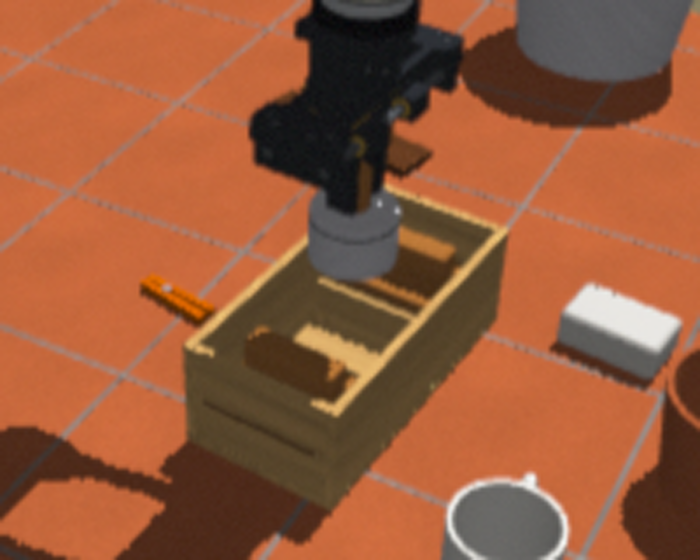

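The tin hangs upright over the middle bay (crop 355,235). I lower it to about 75 mm.

```bash
python3 -m inch '[[2,1,-22,0,0],[0,0,-20,0,0],[0,0,-20,0,0],[0,0,-16,0,0],[0,0,-16,0,0],[0,0,-9,0,0],[0,0,-4,0,0],[0,0,0,0,0]]'; python3 -m inch '[[0,0,-4,0,0],[0,0,0,0,0],[0,0,0,0,0]]'
```

```text
time_s: 18.7
ee_pos: [0.5656, -0.0065, 0.0837]
orientation: [0.123, 3.139, 0.0]
wrist_force: [-0.1, -0.8, -2.1]
opening: 0.0232
time_s: 19.08
ee_pos: [0.5656, -0.0065, 0.0799]
orientation: [0.123, 3.139, -0.0]
wrist_force: [0.4, -0.1, -2.9]
opening: 0.0231
```

```bash
python3 -m inch '[[0,-1,-3,0,0],[0,0,-1,0,0],[0,0,0,0,0]]';python3 -m inch '[[0,0,-1,0,0],[0,0,0,0,0]]'
```

```text
time_s: 19.45
ee_pos: [0.5652, -0.0075, 0.0755]
orientation: [-0.124, -3.139, -0.0]
wrist_force: [-0.0, -1.1, -3.5]
opening: 0.0232
time_s: 19.7
ee_pos: [0.5655, -0.0075, 0.0748]
orientation: [0.123, 3.139, 0.0]
wrist_force: [0.9, -0.2, -1.7]
opening: 0.0231
```

```bash
python3 -m inch '[[0,0,-1,0,0],[0,0,0,0,0.42],[0,0,0,0,0.42],[0,0,10,0,0.42],[0,0,40,0,0.42],[0,0,50,0,0.42],[0,0,15,0,0.42]]'
python3 -m inch '[[-13,24,0,-1,0.5],[-24,45,0,-1,0.5],[-24,46,0,-1,0.5],[-24,46,0,-1,0.5],[-24,46,0,-1,0.5],[-24,46,0,-1,0.5],[-24,46,0,-1,0.5],[-19,37,0,0,0.5]]'
python3 -m inch '[[0,0,0,0,0.5],[0,0,0,0,0.5]]'
python3 - <<'E'
from h import *
p,d=snap('top','t7');snap('scene','s7')
o=robot.observe();print(o['ee_pos'],o['orientation'],o['wrist_force'],o['opening'],o['qpos'])
W=world('top',d);Z=W[...,2]
c=np.array([.5652,-.0077]);a=np.radians(-4.4);X=np.stack([np.cos(a)*(W[...,0]-c[0])+np.sin(a)*(W[...,1]-c[1]),-np.sin(a)*(W[...,0]-c[0])+np.cos(a)*(W[...,1]-c[1])],-1)
m=(abs(X[...,0])<.055)&(abs(X[...,1])<.125)
for n,y in(('L',.088),('M',0),('R',-.088)):
    k=m&(abs(X[...,1]-y)<.038)&(Z>.07); print(n,k.sum(),Z[k].mean(),np.nanpercentile(Z[k],[50,99]),X[k].mean(0))
cv2.imwrite('pics/crop9.png',cv2.resize(p[150:350,60:440,::-1],None,fx=2.1,fy=2.1,interpolation=cv2.INTER_CUBIC))
E
```

```text
time_s: 20.58
ee_pos: [0.568, -0.0077, 0.1933]
orientation: [0.123, 3.132, -0.0]
wrist_force: [0.3, 0.3, -0.6]
opening: 0.0373
time_s: 21.58
ee_pos: [0.3879, 0.3297, 0.188]
orientation: [-0.314, -3.125, 0.001]
wrist_force: [-0.0, -0.2, -0.5]
opening: 0.0439
time_s: 21.82
ee_pos: [0.3892, 0.328, 0.1881]
orientation: [-0.314, -3.125, 0.002]
wrist_force: [-1.0, -0.3, 0.3]
opening: 0.0443
[0.38968941 0.32745926 0.18828814] [-3.16587575e-01 -3.12521833e+00  1.34245708e-03] [ 0.11612212 -0.36265994  0.34773077] 0.04444528191130499 [ 6.50139032e-01 -2.28235641e-03  2.02052454e+00 -4.05430580e-04
  1.12421132e+00 -7.18568933e-01]
L 367 0.09039477062155224 [0.09119983 0.09637929] [0.00036647 0.08499047]
M 86 0.08939373511086282 [0.09055587 0.09623966] [-0.00034923 -0.00150238]
R 342 0.09120888758838035 [0.0915301  0.09612247] [ 0.00049544 -0.08897942]
```

View pics/crop9.png

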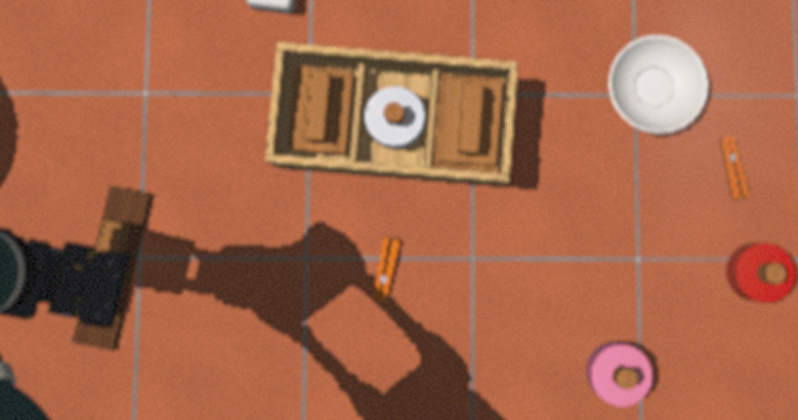

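View pics/s7.png

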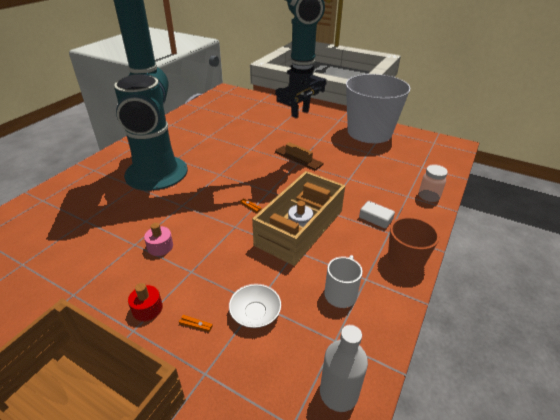

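All three are packed with tops at about 91 mm against the 98 mm rim. Now I grip the float by its rib.

```bash
python3 -m inch '[[0,0,-40,0,0.5],[0,0,-50,0,0.5],[0,0,-40,0,0.5],[0,0,-18,0,0.5],[0,0,-6,0,0.5],[0,0,0,0,0.5],[0,0,0,0,0.5]]'
```

```text
time_s: 22.8
ee_pos: [0.3907, 0.3293, 0.0363]
orientation: [0.315, 3.124, 0.003]
wrist_force: [0.8, -0.6, -0.0]
opening: 0.0443
```

```bash
python3 -m inch '[[-1,0,-7,0,0.5],[0,0,0,0,0.5],[0,0,0,0,0],[0,0,0,0,0],[0,0,0,0,0],[0,0,0,0,0],[0,0,0,0,0]]'
```

```text
time_s: 23.68
ee_pos: [0.3886, 0.3288, 0.0279]
orientation: [0.315, 3.125, 0.001]
wrist_force: [0.6, 0.7, 0.8]
opening: 0.0241
```

```bash
python3 -m inch '[[0,0,20,0,0],[0,0,55,0,0],[0,0,55,0,0],[15,-18,12,1,0],[36,-44,0,2,0],[36,-44,0,2,0],[36,-44,0,1,0],[36,-44,0,1,0]]'
python3 -m inch '[[26,-28,0,0,0],[0,0,0,0,0],[0,0,0,0,0]]'
python3 - <<'E'
from h import *
snap('top','t8');snap('scene','s8')
o=robot.observe();print(o['ee_pos'],o['orientation'],o['wrist_force'],o['opening'])
p=np.load('pics/s8.npz')['p'];cv2.imwrite('pics/crop10.png',cv2.resize(p[120:280,200:400,::-1],None,fx=3.5,fy=3.5,interpolation=cv2.INTER_CUBIC))
E
```

```text
time_s: 24.68
ee_pos: [0.5474, 0.1326, 0.1688]
orientation: [-0.122, -3.137, 0.001]
wrist_force: [0.3, 0.2, -2.0]
opening: 0.0235
time_s: 25.05
ee_pos: [0.5723, 0.1064, 0.1686]
orientation: [-0.124, -3.136, 0.0]
wrist_force: [-0.0, -0.7, -1.7]
opening: 0.0238
[0.57218832 0.10714394 0.16905185] [-1.21990879e-01 -3.13745910e+00  1.63086333e-04] [-0.22546152 -0.20350785 -2.37503523] 0.023716321270758983
```

View pics/crop10.png

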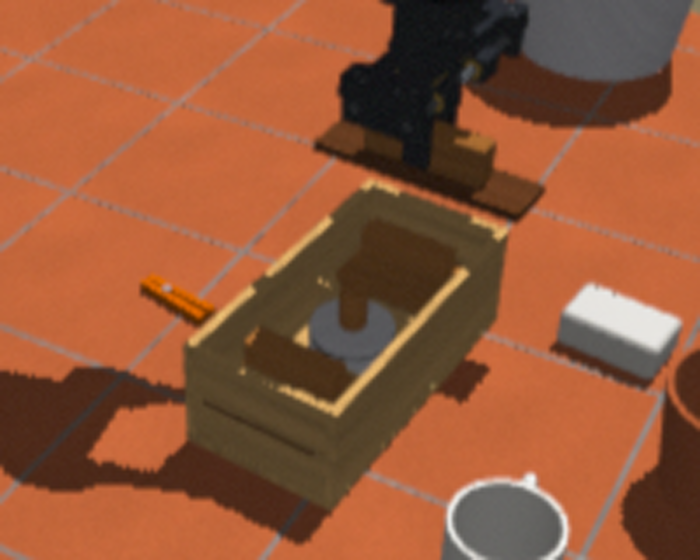

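The float is level over the left end (crop 430,165), spanning front to back. I lower it gently onto the rim.

```bash
python3 -m inch '[[1,0,-20,0,0],[0,0,-12,0,0],[0,0,-4,0,0],[0,0,0,0,0],[0,0,0,0,0]]'; python3 -m inch '[[0,0,-2,0,0],[0,0,-2,0,0],[0,0,0,0,0]]'
```

```text
time_s: 25.78
ee_pos: [0.5748, 0.1066, 0.1341]
orientation: [0.123, 3.138, 0.0]
wrist_force: [0.6, -0.3, -2.3]
opening: 0.0239
time_s: 26.15
ee_pos: [0.5743, 0.1064, 0.1296]
orientation: [-0.124, -3.139, 0.0]
wrist_force: [-0.4, -1.1, -1.9]
opening: 0.0237
```

```bash
python3 -m inch '[[0,0,-2,0,0],[0,0,-1,0,0],[0,0,0,0,0]]'; python3 -m inch '[[0,0,-1,0,0],[0,0,0,0,0],[0,0,0,0,0]]'
```

```text
time_s: 26.52
ee_pos: [0.5743, 0.1065, 0.1265]
orientation: [-0.124, -3.139, 0.0]
wrist_force: [0.0, 0.6, -1.5]
opening: 0.0237
time_s: 26.9
ee_pos: [0.5746, 0.1065, 0.1259]
orientation: [0.123, 3.139, 0.0]
wrist_force: [-0.8, 0.1, -1.1]
opening: 0.0239
```

```bash
python3 -m inch '[[0,0,-1,0,0],[0,0,0,0,0]]'; python3 -m inch '[[0,0,-1,0,0],[0,0,0,0,0]]'
```

```text
time_s: 27.15
ee_pos: [0.5746, 0.1065, 0.1259]
orientation: [0.123, 3.139, 0.0]
wrist_force: [-3.7, -0.4, 4.3]
opening: 0.0235
time_s: 27.4
ee_pos: [0.5746, 0.1065, 0.1259]
orientation: [0.123, 3.139, 0.0]
wrist_force: [-5.5, -1.6, 11.0]
opening: 0.0238
```

Contact is at TCP z=125.9 mm, exactly the rim height plus the grip offset, at about 11 N. I draw slowly to the right.

```bash
python3 -m inch '[[0,0,-0.5,0,0],[0,-3,0,0,0],[-0.5,-6,0,0,0],[-0.5,-6,0,0,0]]'; python3 -m inch '[[-0.5,-7,0,0,0],[-0.5,-7,0,0,0],[-0.5,-7,0,0,0]]'
```

```text
time_s: 27.9
ee_pos: [0.5757, 0.093, 0.1259]
orientation: [0.124, 3.134, 0.005]
wrist_force: [0.4, 4.4, 6.0]
opening: 0.0237
time_s: 28.28
ee_pos: [0.5743, 0.0718, 0.1259]
orientation: [0.124, 3.134, 0.005]
wrist_force: [-0.4, 4.1, 6.5]
opening: 0.0237
```

```bash
python3 -m inch '[[-0.6,-8,-0.3,0,0],[-0.6,-8,0,0,0],[-0.6,-8,0,0,0],[-0.6,-8,0,0,0]]'; python3 -m inch '[[-0.6,-8,0,0,0],[-0.6,-8,0,0,0],[-0.6,-8,0,0,0],[-0.6,-8,0,0,0]]'
```

```text
time_s: 28.78
ee_pos: [0.5722, 0.0398, 0.1259]
orientation: [0.124, 3.133, 0.005]
wrist_force: [0.1, 4.8, 7.8]
opening: 0.0237
time_s: 29.28
ee_pos: [0.5698, 0.0076, 0.1259]
orientation: [0.124, 3.133, 0.004]
wrist_force: [1.5, 5.3, 8.0]
opening: 0.0237
```

```bash
python3 -m inch '[[-0.7,-8,0,0,0],[-0.7,-8,0,0,0],[-0.7,-8,0,0,0],[-0.7,-8,0,0,0],[-0.7,-8,0,0,0],[-0.7,-8,0,0,0]]'; python3 -m inch '[[-0.7,-8,0,0,0],[-0.7,-8,0,0,0],[-0.7,-8,0,0,0],[-0.7,-8,0,0,0]]'
```

```text
time_s: 30.02
ee_pos: [0.5656, -0.0405, 0.1258]
orientation: [0.124, 3.133, 0.003]
wrist_force: [1.1, 5.4, 7.6]
opening: 0.0238
time_s: 30.52
ee_pos: [0.5628, -0.0726, 0.1259]
orientation: [0.124, 3.133, 0.003]
wrist_force: [0.8, 4.9, 9.2]
opening: 0.0238
```

```bash
python3 -m inch '[[-0.7,-8,0,0,0],[-0.7,-8,0,0,0],[-0.7,-8,0,0,0],[-0.7,-8,0,0,0],[-0.7,-8,0,0,0],[-0.5,-5,0,0,0],[0,0,0,0,0]]'
python3 - <<'E'
from h import *
snap('top','t9');snap('scene','s9')
o=robot.observe();print(o['ee_pos'],o['orientation'],o['wrist_force'],o['opening'])
p=np.load('pics/s9.npz')['p'];cv2.imwrite('pics/crop11.png',cv2.resize(p[120:280,200:400,::-1],None,fx=3.5,fy=3.5,interpolation=cv2.INTER_CUBIC))
E
```

```text
time_s: 31.4
ee_pos: [0.5587, -0.1185, 0.1259]
orientation: [0.124, 3.133, 0.0]
wrist_force: [-0.2, 1.8, 7.9]
opening: 0.0237
[ 0.55867454 -0.11845441  0.12585489] [1.23797523e-01 3.13346772e+00 9.81692581e-05] [-0.135735    1.8734232   9.07859454] 0.023896801601423153
```

View pics/crop11.png

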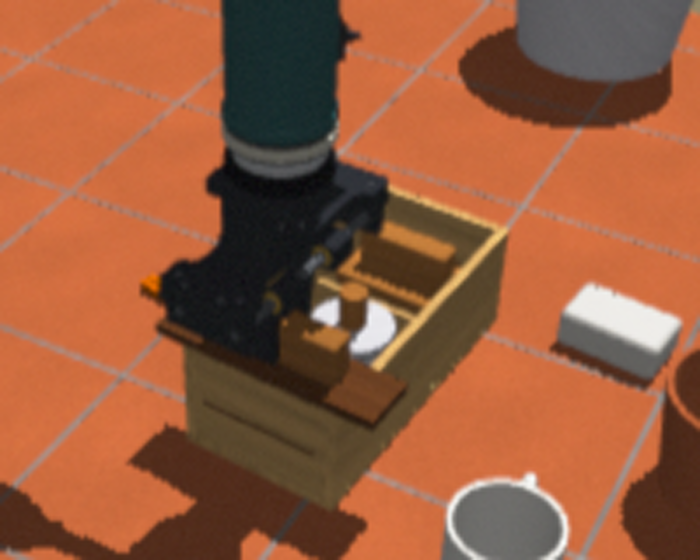

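The float is at the right end and still in contact (8–9 N), with its edge almost flush with the outer wall (crop 290,380). I draw it 4 mm further, then lift.

```bash
python3 -m inch '[[-0.2,-3,0,0,0],[-0.2,-2,0,0,0],[0,0,0,0,0]]'; python3 -m inch '[[0,0,10,0,0],[0,0,20,0,0],[0,0,25,0,0],[0,0,0,0,0]]'
```

```text
time_s: 31.88
ee_pos: [0.5583, -0.1229, 0.1259]
orientation: [0.124, 3.134, 0.002]
wrist_force: [0.9, 4.5, 8.6]
opening: 0.0241
time_s: 32.38
ee_pos: [0.5576, -0.1242, 0.181]
orientation: [0.123, 3.134, -0.002]
wrist_force: [0.6, 0.3, -1.7]
opening: 0.0239
```

```bash
python3 -m inch '[[-22,-12,0,0,0],[-42,-23,0,0,0],[-42,-23,0,0,0],[-42,-23,0,0,0],[0,0,-30,0,0],[0,0,-40,0,0],[0,0,0,0,0]]'; python3 -m inch '[[0,0,-35,0,0],[0,0,-18,0,0],[0,0,-8,0,0],[0,0,0,0,0],[0,0,0,0,0]]'
```

```text
time_s: 33.25
ee_pos: [0.4041, -0.2028, 0.1044]
orientation: [-0.124, -3.131, -0.006]
wrist_force: [-0.5, 0.8, -1.9]
opening: 0.0236
time_s: 33.88
ee_pos: [0.4087, -0.205, 0.0481]
orientation: [0.123, 3.137, -0.002]
wrist_force: [-0.0, 0.1, -2.1]
opening: 0.0238
```

```bash
python3 -m inch '[[0,0,-10,0,0],[0,0,-5,0,0],[0,0,-2,0,0],[0,0,0,0,0]]'; python3 -m inch '[[0,0,-1,0,0],[0,0,-1,0,0],[0,0,0,0,0]]'
```

```text
time_s: 34.38
ee_pos: [0.4075, -0.2044, 0.0296]
orientation: [-0.123, -3.139, -0.001]
wrist_force: [0.4, -0.3, -2.6]
opening: 0.0239
time_s: 34.75
ee_pos: [0.4077, -0.2045, 0.0279]
orientation: [0.123, 3.139, -0.0]
wrist_force: [0.6, 0.3, -2.8]
opening: 0.0238
```

```bash
python3 -c "
from h import *
snap('scene','s10')
o=robot.observe();print(o['ee_pos'],o['wrist_force'])"
```

```text
[ 0.40776229 -0.20453838  0.02795602] [-0.74586986 -0.68973003 -2.74315049]
```

View pics/s10.png

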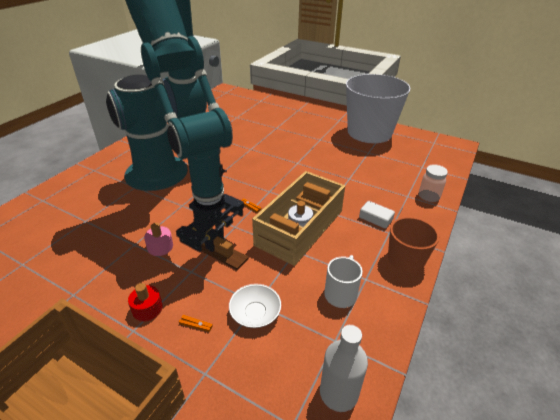

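```bash
python3 -m inch '[[0,0,-0.7,0,0],[0,0,0,0,0]]'; python3 -m inch '[[0,0,0,0,0.5],[0,0,0,0,0.5],[0,0,0,0,0.5],[0,0,15,0,0.5],[0,0,40,0,0.5],[0,0,50,0,0.5],[0,0,50,0,0.5]]'; python3 -m inch '[[0,60,0,0,0.5],[0,60,0,0,0.5],[0,60,0,0,0.5],[0,60,0,0,0.5],[0,60,0,0,0.5],[0,60,0,0,0.5],[0,0,0,0,0.5],[0,0,0,0,0.5]]'
python3 - <<'E'
from h import *
p,d=snap('top','t11');snap('scene','s11')
W=world('top',d);Z=W[...,2]
c=np.array([.5652,-.0077]);a=np.radians(-4.4);X=np.stack([np.cos(a)*(W[...,0]-c[0])+np.sin(a)*(W[...,1]-c[1]),-np.sin(a)*(W[...,0]-c[0])+np.cos(a)*(W[...,1]-c[1])],-1)
m=(abs(X[...,0])<.055)&(abs(X[...,1])<.125)
for n,y in(('L',.088),('M',0),('R',-.088)):
    k=m&(abs(X[...,1]-y)<.038)&(Z>.07); print(n,k.sum(),np.nanpercentile(Z[k],[50,99]),X[k].mean(0))
f=(abs(W[...,0]-.408)<.12)&(abs(W[...,1]+.2045)<.05)
for lo,hi in((.005,.02),(.035,.06)):
    k=f&(Z>lo)&(Z<hi);r=cv2.minAreaRect((W[k][:,:2]*1000).astype(np.float32));print('float',np.median(Z[k]),r)
E
```

```text
time_s: 35.05
ee_pos: [0.4078, -0.2046, 0.0279]
orientation: [-0.123, -3.139, -0.0]
wrist_force: [-3.5, 2.0, 5.6]
opening: 0.0238
time_s: 35.92
ee_pos: [0.4075, -0.2044, 0.1846]
orientation: [0.124, 3.138, -0.001]
wrist_force: [0.8, 0.9, -0.0]
opening: 0.0438
time_s: 36.92
ee_pos: [0.4076, 0.1553, 0.1827]
orientation: [0.121, 3.139, -0.001]
wrist_force: [0.8, -0.9, 0.6]
opening: 0.044
L 367 [0.09101274 0.0958335 ] [0.00061489 0.08499921]
M 87 [0.0910176  0.09525616] [-0.00043043 -0.00160743]
R 340 [0.0915581  0.09596104] [ 0.0004311  -0.08900242]
float 0.00990964984997067 ((407.28961181640625, -204.63067626953125), (98.82870483398438, 237.66102600097656), 89.62075805664062)
float 0.04566692590328392 ((373.06793212890625, -212.71194458007812), (180.8288116455078, 50.5745735168457), 11.737395286560059)
```

View pics/t11.png

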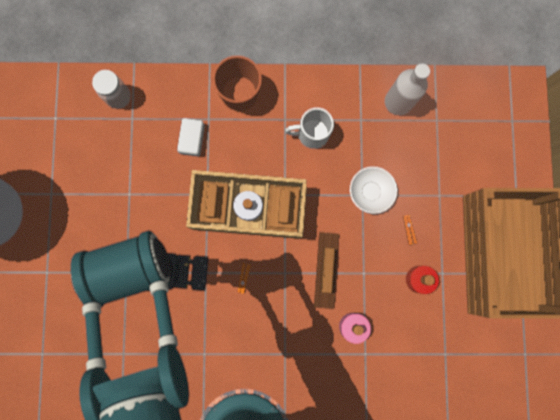

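View pics/s11.png

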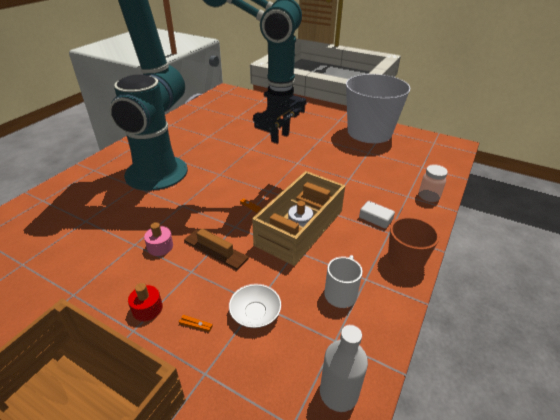

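The float lies sole-down at top-view (327,270), with the sole's top at z≈10 mm and the rib at 46 mm. All three things are packed below the rim, the bystanders are where they were, and the gripper is clear.

```bash
python3 -c "
from rig import robot
print(robot.sign_off())"
```

```text
the job is handed in; nothing more can be done
None
```

The job is done and handed in at about 37 s of the 72 s allowed.

- **Packing:** I moved the low brush from the middle bay to the raised right bay. The tall brush went into the left bay and the silver tin into the middle. In the last pictures all three tops read about 91 mm, against the rim at 98 mm.
- **Touch check:** I set the float down across the left end and drew it about 229 mm to the right end. TCP height stayed at 125.8–125.9 mm, which is rim height. The net upward force read 6–9 N at every reading along the way, and the sole met nothing above the rim.
- **Float:** I laid it sole-down on the table between the box and the pink tin and let go. The top of its sole reads about 10 mm and its rib about 46 mm. The gripper was clear and the bystanders looked unmoved.

**Checks that disagreed:**
- The outline fit of the float in the last picture came out at impossible sizes, so I judged its flatness from the heights and the pictures instead.
- The tall brush's rib reads about 3 mm right of its bay's centre, though I lowered it on centre. Part of that may be measurement error.
- While being drawn along the rim, the float ran up to 3 mm off the box's centre line in x, with a tilt below 0.5°.

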